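# Pump up the hand pump until its indicator pin is out, then shut it off

### The job

Pump the red plunger of the blue hand pump with full strokes, letting it spring all the way up between strokes, until the indicator pin beside it stands fully out with its whole green ring showing above the brass collar. Then push the yellow-knobbed shut-off lever all the way over to the rear of the pump (away from you) and leave the plunger up. Only press and push with the fingertips: never touch the indicator pin itself, pick nothing up, and leave the other things on the bench where they are.

Things in the scene. Friction and masses are not known exactly. Their poses are not given: they have to be found in the camera images.
- pump: bolted-down hand pump: blue body (60 mm in x, y -50 to +80 mm, top 80 mm above the bench) on a dark base plate (100 mm in x, y -150 to +100 mm, 10 thick). Origin on the bench; x points to the pump's rear (away from the robot at yaw 0), y left, z up. In this frame, all at x 0: plunger axis y +45 mm, indicator pin y -30 mm, lever hinge y -118 mm and 32 mm above the bench.
- plunger_top (a point): centre of the flat top of the red palm knob on the plunger (knob 48 mm across, 22 mm thick; the flat is about 36 mm across). It stands 148 mm above the bench when up and 123 mm when pressed home.
- plunger (a joint): travel of the plunger in m: 0 = fully up, 0.025 = pressed home against its stop. It goes straight down and springs back by itself; the spring takes 4 N at first and 8 N at the bottom (about 9 N with the pin's load).
- indicator (a joint): rise of the indicator pin in m: 0 = in, about 0.035 = fully out, its end; 0 to 0.011 at the start. A ratchet lifts it on the down stroke: each full stroke (to the stop, then fully up) lifts it 6 mm, the first up to 10 mm; strokes under about 20 mm, or not let up fully, lift little or nothing. It stays put in between. The last stroke must reach the stop; extra strokes do no harm.
- pin_top (a point): centre of the top of the indicator pin, upright, white, 12 mm across, 75 mm beside the plunger. 88 mm above the bench at joint value 0 (4 mm above its brass collar), 123 mm when fully out. A green ring 8 mm high lies 29 to 37 mm below its top, a dark stem below that; the ring is hidden at first and wholly above the collar only when the pin is fully out.
- pin: the indicator pin (same pin as pin_top); its origin lies on the pin's axis, 88 mm below the pin's top. Not to be touched.
- shutoff (a joint): angle of the shut-off lever in rad: 0 = open, leaning to the pump's front (-x) at 0.6 rad from upright (at the start from 0 to 0.1); 1.2 = closed, leaning 0.6 rad to the rear (+x). It stays where it is left; light friction, about 1 N at the knob.
- shutoff_tip (a point): centre of the yellow ball knob (26 mm across) at the end of the shut-off lever, 75 mm from the hinge; the lever's rod is 10 mm thick. The ball's centre is 94 mm above the bench at either end of its swing, 107 mm at the middle; it goes from 42 mm in front of the hinge to 42 mm behind it, along the pump's x axis.
- relay_white: bystander: white upright block relay, 29x28x48 mm; origin at the centre of its underside. Leave it alone.
- wick_reel: bystander: small blue reel of desoldering wick lying flat, 42 mm across, 12 mm high; origin at the centre of its underside. Leave it alone.
- flux_bottle: bystander: cream flux bottle with black needle cap, 40 mm across, 100 mm high; origin at the centre of its underside. Leave it alone.
- tape_black: bystander: roll of black tape lying flat, 67 mm across, 19 mm high; origin at the centre of its underside. Leave it alone.
- spool_pink: bystander: spool of pink wire standing upright, 72 mm across, 55 mm high; origin at the centre of its underside. Leave it alone.
- tub_wipes: bystander: blue and white plastic tub, 69 mm across, 78 mm high; origin at the centre of its underside. Leave it alone.
- dome_switch: bystander: black foot-switch housing with a green button, 46x62x28 mm; origin at the centre of its underside. Leave it alone.

How it is judged:
On the way, in this order (a step that is already met when the one before it is completed fails the run):
1. the indicator pin stands fully out (above 32 mm of its 35 mm) while the shut-off lever is still open (value of joint indicator above 0.032 m and value of joint shutoff below 0.4 rad), for 0.2 s.
2. the shut-off lever is pushed over to the rear (beyond 1.0 of 1.2 rad) (value of joint shutoff above 1 rad), for 0.2 s.
At the end, for the whole second after the job is handed in: the indicator pin is out by more than 32 mm (fully out is 35), the shut-off lever is beyond 1.0 rad (closed is 1.2), the plunger is up within 3 mm, and every bystander is within 20 mm of where it started (value of joint indicator above 0.032 m and value of joint shutoff above 1 rad and value of joint plunger below 0.003 m and distance of each of relay_white, wick_reel, flux_bottle, tape_black, spool_pink, tub_wipes, dome_switch from where it was at the start of the episode below 0.02 m); the robot touches nothing.
It fails at once if the indicator pin is touched by the robot (contact force between any of the fingers, the arm and pin above 0.5 N).
It fails at once if the shut-off lever is moved over before the pin is fully out (value of joint shutoff above 0.5 rad and value of joint indicator below 0.032 m).
It fails at once if a bystander is moved more than 20 mm or lifted (distance of any of relay_white, wick_reel, flux_bottle, tape_black, spool_pink, tub_wipes, dome_switch from where it was at the start of the episode above 0.02 m).
It also fails if it takes over 56 s, if anything falls off the work surface, if the arm or the gripper's body presses on something with over 40 N, if the wrist force passes 120 N, or if a joint passes its speed limit or range.

### The arm

A 7-joint arm with a two-finger parallel gripper is mounted at the origin on a cart in front of the work surface, level with it; the furniture and walls round the work are solid. World frame = base frame: x ahead of the robot, y to its left, z up, the work surface at z = 0. Lengths are in m, angles in rad, forces in N, time in s.
With the tool pointing down it reaches from about 0.4 to 0.85 m from the base axis. Payload 10.4 kg.
Tool frame: the origin (TCP) lies between the finger pads; the fingertips stand 22 mm ahead of it and the grasp point (between the pads) lies 3 mm ahead of it; z points along the fingers, y is the line along which they close (so a half turn about z gives the same grasp; the last joint's range is limited). The gripper opens to 85 mm and grips with 20 to 120 N. Pads are 22 mm wide; open, the fingers measure 114 mm over their backs; the gripper's body (76 mm by 85 mm) begins 54 mm behind the grasp point. The pads swing forward as they close: fully open they stand 13 mm farther back than shut.
Start: joints at [1.306, 0.332, -0.065, 1.46, 0.022, 1.35, -0.088], TCP at [0.15, -0.607, 0.219] pointing down, gripper open.
Joint ranges: [-2.6, 2.6], [-0.5, 2.12], [-1.47, 1.34], [0.16, 2.42], [-1.27, 4.41], [0.06, 2.06], [-2.6, 2.6]. Speed limits (rad/s): [2.22, 2.22, 2.79, 2.79, 3.14, 3.14, 3.14].

### API

Orientations are given as a unit quaternion [x, y, z, w].
In Python, from workcell import manip, camera, ticket, boxes_of, outline_of gives the robot as it stands.
- The arm moves only by the tool carry_out, never from a script. Its argument "deltas" is a list of rows, each a list of 5 numbers: the shift along the tool's x, y, z as a fraction of full scale, then the turn about the tool's z as a fraction of full scale, then the opening, from -1 (shut) to 1 (fully open), so that 0 is half open. In form: [[tx, ty, tz, spin, gripper], ...]. A call has 1 to 20 rows; each row is the pose to reach, as a shift and turn from the pose commanded when the call began, along the tool's axes at that moment; what a row does not reach only later rows make up. Full scale, the value 1, is 150 mm for a shift and 30 degrees for a turn. A row lasts 1/8 s, in which the tool goes at most 62.5 mm and 10.7 degrees, less where a joint would pass 70% of its speed; a pose out of reach is approached as far as the arm can. A call with a number of a shift or a turn outside -1 to 1 is refused whole. A call with a gripper value outside its range is refused whole. The fingers move at their own pace and stop on an object; "force" is the grip in N (left out, the last holds). Time passes only in rows, so rows that repeat a pose let the fingers close. It gives the time, the measured TCP pose, the force, the opening and the grip force at its end, in the units of the state.
- manip.get_obs(): the state, without advancing time (a new reading comes with each control period).
- camera(name): name is "scene" or "top"; returns a dict with "img" (400x640x3 uint8, red, green, blue), "depth" (400x640 float32, m along the optical axis (not along the pixel's ray), 0 where there is no reading), "vertical_fov" (degrees; the focal length in pixels is half the picture's height over the tangent of half this angle, whatever the lens; pixels are square), "cx", "cy" (the principal point, pixels), "k1" (the pictures are not rectified: a ray, as slopes to the right and down, at radius r is drawn at 1 + k1 r^2 times it, then the intrinsics apply), "R" (3x3) and "t" (3): a world point X has camera coordinates R X + t. Camera axes: x right, y down, z forward; pixel columns grow to the right and rows downward; lengths in m; the calibration is good to about 2 mm. A picture is of the moment at which its call begins.
- ticket.hand_in(): hands the job in; it is judged then, once.
Trained networks look in a picture, given as the dict that the camera call returned (one of the last four; its "shot" number tells which), for a name from the list of things; names that differ only in an ending like _2 or _b are one class to them, and where a whole thing is asked for, a point or a joint stands for the part that bears it (a point fixed in the world has none). Each returns a list of dicts, best first, with "conf" (0 to 1); they miss things now and then, are a little off and sometimes report something else, mostly with a low value. They report only what shows in the picture. A call takes as long as a camera call.
- boxes_of(query, picture): "position" ([x, y, z] in m, in world coordinates, good to about 4 mm: the middle of the surface that is visible of it).
- outline_of(query, picture): "region" (400x640 bool, what is visible of it).
The state is a dict: "clock": time; "joint_pos": joint angles; "joint_velocities": joint speeds; "tau": joint torques, N m; "position": TCP position; "ee_rot": TCP orientation; "ft_force": force on the tool from outside, world axes, zero at the start; "torque": the same for the moment, N m; "grip_width": opening from 0.0 (shut) to 1.0 (fully open); "grasp_force": force on a finger pad.
Only numpy, scipy, OpenCV 4.12 (cv2) and the standard library are available. Lean on these libraries where they do the work, as an engineer would, in place of code of your own. Each camera call takes 0.05 s, during which the arm holds its last target. There are 200 camera calls.

## Working session

There is one attempt and no reset: what is moved stays moved. The work goes in short steps, Python scripts to look and compute and a tool call to move; the robot and the scene stay as the last step left them, time stands still between calls to the robot, and variables do not carry over. Pictures are saved under pics/ and viewed, at most 10 in all, crops included, and the job is handed in when it is done.

Besides the shell and the picture viewer there is one more tool, called as name(argument=value, ...), one argument or row to a line, values as JSON. carry_out: Moves the arm, as the interface text tells. Its arguments: {"type":"object","properties":{"deltas":{"type":"array","items":{"type":"array","items":{"type":"number"}}},"force":{"type":"number"}},"required":["deltas"]}

```bash
mkdir -p pics; cat > h.py <<'E'
from workcell import manip, camera, ticket, boxes_of, outline_of
import numpy as np, cv2
def K(p):
    f=p["img"].shape[0]/2/np.tan(np.radians(p["vertical_fov"])/2); return f
def cloud(p):
    f=K(p); h,w=p["depth"].shape
    u,v=np.meshgrid(np.arange(w),np.arange(h))
    A=np.array([[f,0,p["cx"]],[0,f,p["cy"]],[0,0,1.]])
    pts=np.stack([u.ravel(),v.ravel()],1).astype(float)[:,None]
    n=cv2.undistortPoints(pts,A,np.array([p["k1"],0,0,0.])).reshape(h,w,2)
    d=p["depth"][...,None]
    X=np.concatenate([n*d,d],2)
    return (X-np.asarray(p["t"]))@np.asarray(p["R"])
def save(p,n): cv2.imwrite(f"pics/{n}.png",p["img"][...,::-1])
E
cat > a.py <<'E'
from h import *
np.set_printoptions(precision=4,suppress=True)
o=manip.get_obs(); print(o["clock"],o["position"],o["ee_rot"],o["ft_force"])
P={n:camera(n) for n in("scene","top")}
for n,p in P.items():
    save(p,n+"0")
    for q in ["pump","plunger_top","pin_top","shutoff_tip","relay_white","wick_reel","flux_bottle","tape_black","spool_pink","tub_wipes","dome_switch"]:
        print(n,q,[(np.round(b["position"],3).tolist(),round(b["conf"],2)) for b in boxes_of(q,p)[:2]])
E
python3 a.py; python3 -c "
import cv2,numpy as np
cv2.imwrite('pics/both.png',np.vstack([cv2.imread('pics/scene0.png')]))"
```

```text
0.0 [ 0.1496 -0.6064  0.2181] [ 0.9927  0.1206 -0.0001 -0.0007] [-0.2705 -0.5922 -0.2361]
scene pump [([0.538, 0.144, 0.041], 0.93)]
scene plunger_top [([0.543, 0.152, 0.144], 0.81)]
scene pin_top []
scene shutoff_tip [([0.389, 0.386, 0.049], 0.3)]
scene relay_white [([0.667, 0.102, 0.035], 0.57), ([0.385, 0.388, 0.049], 0.16)]
scene wick_reel [([0.45, 0.087, 0.01], 0.68), ([0.535, 0.146, 0.04], 0.23)]
scene flux_bottle [([0.389, 0.388, 0.054], 0.84), ([0.513, 0.351, 0.018], 0.35)]
scene tape_black [([0.516, 0.349, 0.019], 0.81)]
scene spool_pink [([0.496, -0.407, 0.043], 0.66)]
scene tub_wipes [([0.623, -0.384, 0.054], 0.73)]
scene dome_switch [([0.376, -0.414, 0.02], 0.57)]
top pump [([0.55, 0.074, 0.034], 0.59)]
top plunger_top [([0.549, 0.146, 0.15], 0.45)]
top pin_top []
top shutoff_tip [([0.539, -0.014, 0.104], 0.46)]
top relay_white [([0.385, -0.423, 0.02], 0.73)]
top wick_reel [([0.453, 0.085, 0.011], 0.68)]
top flux_bottle [([0.503, -0.425, 0.054], 0.75), ([0.394, 0.363, 0.055], 0.74)]
top tape_black [([0.513, 0.341, 0.022], 0.83)]
top spool_pink []
top tub_wipes [([0.622, -0.4, 0.07], 0.55)]
top dome_switch [([0.54, -0.022, 0.102], 0.72), ([0.38, -0.421, 0.016], 0.65)]
```

View pics/scene0.png

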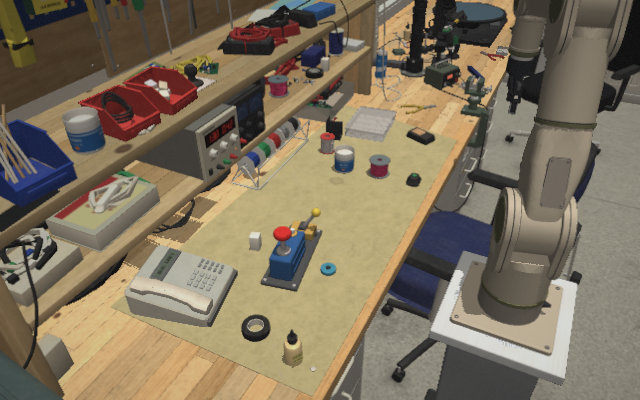

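View pics/top0.png

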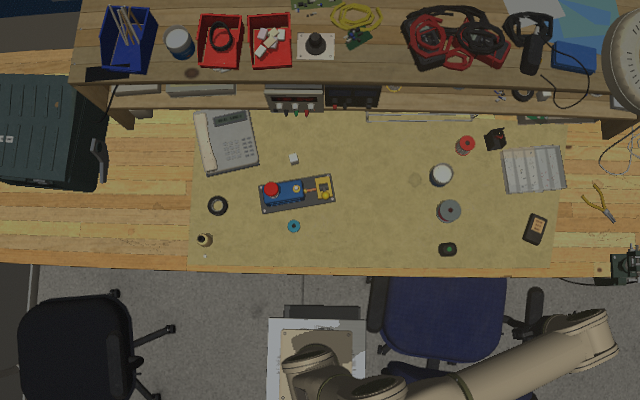

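Scene picture: pump at about (290,255), red knob (283,233), yellow knob (316,213). In the top picture the red knob is at (271,188), the pin about (297,188) and the lever about (323,190). Next I'll fit the pump's pose from the depth.

```bash
cat > fit.py <<'E'
from h import *
np.set_printoptions(precision=4,suppress=True)
for n in("top","scene"):
    p=camera(n);X=cloud(p);hsv=cv2.cvtColor(p["img"],cv2.COLOR_RGB2HSV);H,S,V=[hsv[...,i].astype(int) for i in range(3)]
    R=(abs(X[...,0]-.55)<.15)&(abs(X[...,1]-.08)<.2)&(p["depth"]>0)
    red=R&((H<8)|(H>172))&(S>150)&(X[...,2]>.1)
    flat=red&(X[...,2]>.138)
    x=X[flat]; print(n,"red",flat.sum(),x.mean(0),(x.max(0)+x.min(0))/2,np.median(x[:,2]))
    ye=R&(H>18)&(H<32)&(S>170)&(X[...,2]>.06)
    for lo in(.06,.08,.09): 
        x=X[ye&(X[...,2]>lo)]; print("yellow",lo,len(x),x.mean(0),x.min(0),x.max(0))
    bl=R&(H>98)&(H<125)&(S>120)&(abs(X[...,2]-.08)<.006)
    r=cv2.minAreaRect((X[bl][:,:2]*1000).astype(np.float32)); print("body top",bl.sum(),r)
    pl=R&(X[...,2]>.005)&(X[...,2]<.13)&(abs(X[...,0]-.55)<.075)&(abs(X[...,1]-.07)<.15)
    r=cv2.minAreaRect((X[pl][:,:2]*1000).astype(np.float32)); print("plate",pl.sum(),r)
    wh=R&(S<60)&(V>150)&(X[...,2]>.083)&(X[...,2]<.13); print("pin",wh.sum(),X[wh].mean(0),X[wh].max(0),np.argwhere(wh).mean(0))
    c=p["img"][150:230,230:360] if n=="top" else p["img"][190:300,230:350]
    cv2.imwrite(f"pics/c_{n}.png",cv2.resize(c[...,::-1],None,fx=4,fy=4,interpolation=cv2.INTER_CUBIC))
E
python3 fit.py; python3 -c "
import cv2,numpy as np
a=cv2.imread('pics/c_top.png');b=cv2.imread('pics/c_scene.png');b=cv2.resize(b,(300,275))
c=np.zeros((600,525,3),np.uint8);c[:320,:520]=a;c[322:597,:300]=b;cv2.imwrite('pics/c1.png',c)"
```

```text
top red 161 [0.5505 0.1465 0.1478] [0.5506 0.1472 0.1484] 0.14755770392612855
yellow 0.06 46 [ 0.5426 -0.016   0.1052] [ 0.5322 -0.0298  0.0879] [0.5691 0.083  0.1168]
yellow 0.08 46 [ 0.5426 -0.016   0.1052] [ 0.5322 -0.0298  0.0879] [0.5691 0.083  0.1168]
yellow 0.09 44 [ 0.5416 -0.0201  0.1059] [ 0.5322 -0.0298  0.0905] [ 0.552  -0.0105  0.1168]
body top 410 ((556.3976440429688, 117.97219848632812), (57.79668426513672, 128.3878173828125), 10.93447494506836)
plate 2067 ((550.1473388671875, 70.27420806884766), (148.6322479248047, 298.90911865234375), 0.3183676302433014)
pin 7 [0.5674 0.0738 0.0967] [0.5717 0.0766 0.1023] [187.     295.7143]
scene red 198 [0.5458 0.1525 0.1474] [0.5476 0.1491 0.1459] 0.14835602096256698
yellow 0.06 3 [ 0.536  -0.0172  0.1034] [ 0.5303 -0.0202  0.1009] [ 0.5467 -0.0156  0.1054]
yellow 0.08 3 [ 0.536  -0.0172  0.1034] [ 0.5303 -0.0202  0.1009] [ 0.5467 -0.0156  0.1054]
yellow 0.09 3 [ 0.536  -0.0172  0.1034] [ 0.5303 -0.0202  0.1009] [ 0.5467 -0.0156  0.1054]
body top 416 ((552.1849365234375, 121.31082153320312), (57.933021545410156, 126.50187683105469), 11.152953147888184)
plate 2543 ((547.6549682617188, 71.25334167480469), (295.68072509765625, 143.74188232421875), 89.606201171875)
pin 23 [0.5474 0.1131 0.0927] [0.5676 0.1609 0.0997] [240.6087 290.0435]
```

View pics/c1.png

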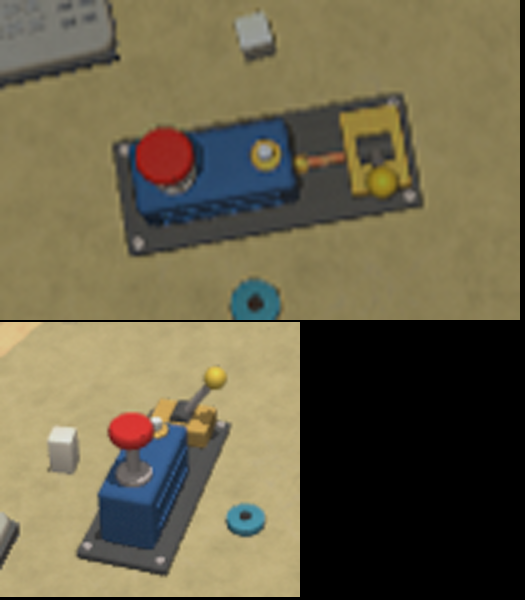

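The fit is consistent: yaw is about 10.9°, the plunger is at (0.5495, 0.147), and the predicted knob position (0.540, -0.020) matches the measured yellow ball. I'll start moving with the gripper shut and the tool aligned to the pump.

carry_out(
  deltas=[
    [0.4, -0.2, 0, 0.1, -1],
    [0.7, -0.45, 0, 0.1, -1],
    [1, -0.7, 0, 0.1, -1],
    [1, -1, 0, 0.1, -1],
  ],
)

```text
clock: 1.8
position: [0.2628, -0.4225, 0.2189]
ee_rot: [0.995, 0.098, 0.001, -0.0]
ft_force: [-0.2, -0.5, 1.1]
grip_width: 0.146
grasp_force: 0.0
```

carry_out(
  deltas=[
    [0.3, -0.3, 0, 0, -1],
    [0.6, -0.6, 0, 0, -1],
    [1, -1, 0, 0, -1],
    [1, -1, 0, 0, -1],
  ],
)

```text
clock: 2.3
position: [0.3803, -0.2464, 0.2194]
ee_rot: [0.995, 0.097, 0.0, 0.0]
ft_force: [-0.3, -0.4, 0.0]
grip_width: -0.001
grasp_force: 0.0
```

carry_out(
  deltas=[
    [0.3, -0.3, 0, 0, -1],
    [0.6, -0.6, 0, 0, -1],
    [1, -1, 0, 0, -1],
    [1, -1, 0, 0, -1],
  ],
)

```text
clock: 2.8
position: [0.499, -0.0703, 0.2192]
ee_rot: [0.995, 0.097, 0.001, -0.0]
ft_force: [-0.2, -1.3, 0.0]
grip_width: 0.002
grasp_force: 0.0
```

carry_out(
  deltas=[
    [0.2, -0.35, 0, 0, -1],
    [0.4, -0.7, 0, 0, -1],
    [0.6, -1, 0, 0, -1],
    [0.6, -1, 0, 0, -1],
  ],
)

```text
clock: 3.3
position: [0.5577, 0.0953, 0.2188]
ee_rot: [0.995, 0.098, 0.0, -0.001]
ft_force: [-0.8, -0.5, 0.7]
grip_width: 0.0
grasp_force: 0.0
```

carry_out(
  deltas=[
    [0, -0.36, 0, 0, -1],
    [0, -0.36, 0.15, 0, -1],
    [0, -0.36, 0.24, 0, -1],
    [0, -0.36, 0.24, 0, -1],
    [0, -0.36, 0.24, 0, -1],
  ],
)

```text
clock: 3.92
position: [0.548, 0.1423, 0.1835]
ee_rot: [0.996, 0.094, 0.0, 0.0]
ft_force: [-1.1, 0.6, 0.3]
grip_width: -0.001
grasp_force: 0.0
```

```bash
python3 - <<'E'
from h import *
p=camera("scene");q=camera("top")
a=cv2.resize(p["img"][180:290,230:350],None,fx=4,fy=4,interpolation=2)
b=cv2.resize(q["img"][150:230,230:350],None,fx=2.6,fy=2.6,interpolation=2)
c=np.zeros((440,800,3),np.uint8);c[:,:480]=a;c[:b.shape[0],482:482+b.shape[1]]=b
cv2.imwrite("pics/d1.png",c[...,::-1])
o=manip.get_obs();print(o["position"],o["ft_force"],o["joint_pos"])
E
```

```text
[0.54799514 0.1427693  0.18362853] [-0.87163038  0.39617724  0.17130875] [ 0.29862828  0.31419354 -0.75946707  1.63760784  0.22453718  1.27862238
 -1.88350472]
```

View pics/d1.png

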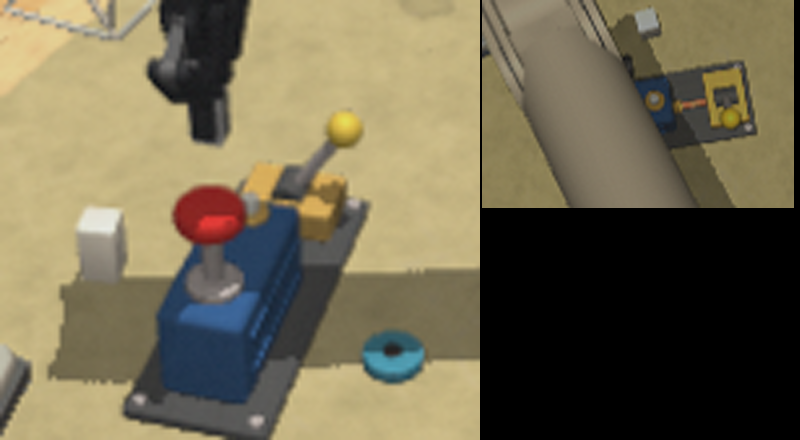

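The scene crop shows the shut fingertips at about (210,140) and the red knob centre at (210,215). That gap is larger than I expected, so I'll measure it from the depth.

```bash
python3 - <<'E'
from h import *
np.set_printoptions(precision=3,suppress=True)
p=camera("scene");X=cloud(p);o=manip.get_obs();print(o["position"],o["ft_force"])
for r,c in[(200,282),(208,282),(212,282),(214,282),(235,282),(230,282),(228,282)]: print(r,c,X[r,c],p["img"][r,c])
# project tcp tip and plunger
f=K(p)
for w in[[.548,.1425,.1615],[.5495,.147,.148],[.5495,.147,.16]]:
    c=np.asarray(p["R"])@w+p["t"];s=c[:2]/c[2];s=s*(1+p["k1"]*(s@s));print(w,s*f+[p["cx"],p["cy"]])
dk=(p["img"].max(2)<75)&(X[...,2]>.13)&(X[...,2]<.3)&(abs(X[...,0]-.55)<.1)&(abs(X[...,1]-.12)<.12)
i=np.argwhere(dk);x=X[dk]
for z in np.arange(.13,.26,.01):
    m=(x[:,2]>=z)&(x[:,2]<z+.01)
    if m.any(): print(round(z,2),m.sum(),x[m].mean(0),x[m].min(0),x[m].max(0))
E
```

```text
[0.548 0.143 0.184] [0.457 0.472 0.211]
200 282 [0.536 0.158 0.255] [31 32 33]
208 282 [0.54  0.153 0.226] [33 34 34]
212 282 [0.54  0.154 0.215] [33 33 33]
214 282 [0.544 0.15  0.205] [30 30 32]
235 282 [0.539 0.163 0.151] [216  55  51]
230 282 [0.55  0.145 0.15 ] [135  33  32]
228 282 [0.555 0.136 0.147] [136  37  34]
[0.548, 0.1425, 0.1615] [282.886 225.91 ]
[0.5495, 0.147, 0.148] [281.744 230.991]
[0.5495, 0.147, 0.16] [281.485 227.231]
0.13 1 [0.529 0.148 0.134] [0.529 0.148 0.134] [0.529 0.148 0.134]
0.19 1 [0.548 0.148 0.199] [0.548 0.148 0.199] [0.548 0.148 0.199]
0.2 13 [0.544 0.15  0.207] [0.538 0.14  0.201] [0.553 0.155 0.21 ]
0.21 22 [0.544 0.153 0.215] [0.537 0.141 0.211] [0.557 0.158 0.22 ]
0.22 22 [0.546 0.153 0.225] [0.539 0.149 0.22 ] [0.553 0.157 0.23 ]
0.23 7 [0.539 0.151 0.234] [0.535 0.144 0.23 ] [0.55  0.159 0.239]
0.24 38 [0.54  0.153 0.247] [0.531 0.115 0.241] [0.554 0.177 0.25 ]
0.25 36 [0.536 0.159 0.255] [0.529 0.108 0.25 ] [0.55  0.184 0.26 ]
```

The fingertips show at z≈0.20, higher than the TCP figures imply. I'll go down slowly and use the force reading to find contact.

carry_out(
  deltas=[
    [0, -0.02, 0.05, 0, -1],
    [0, -0.02, 0.1, 0, -1],
    [0, -0.02, 0.13, 0, -1],
    [0, -0.02, 0.13, 0, -1],
  ],
)

```text
clock: 4.58
position: [0.5467, 0.146, 0.1629]
ee_rot: [0.996, 0.095, -0.0, 0.0]
ft_force: [-0.1, 0.5, -0.3]
grip_width: 0.002
grasp_force: 0.0
```

```bash
cat > look.py <<'E'
from h import *
import sys
np.set_printoptions(precision=3,suppress=True)
o=manip.get_obs();print(o["clock"],o["position"],o["ft_force"])
p=camera("scene");X=cloud(p);img=p["img"]
hsv=cv2.cvtColor(img,cv2.COLOR_RGB2HSV);H,S,V=[hsv[...,i].astype(int) for i in range(3)]
R=(abs(X[...,0]-.55)<.1)&(abs(X[...,1]-.15)<.06)
x=X[R&((H<8)|(H>172))&(S>140)&(X[...,2]>.09)];print("red top z",np.percentile(x[:,2],[50,90,97]))
dk=(img.max(2)<75)&(X[...,2]>.13)&(X[...,2]<.3)&R
x=X[dk];print("finger low z",np.sort(x[:,2])[:8],x[x[:,2]<x[:,2].min()+.02].mean(0))
c=cv2.resize(img[180:290,230:350],None,fx=4,fy=4,interpolation=2)
cv2.imwrite(f"pics/{sys.argv[1]}.png",c[...,::-1])
E
python3 look.py e1
```

```text
4.575 [0.547 0.146 0.163] [-0.138  0.466 -0.347]
red top z [0.148 0.151 0.152]
finger low z [0.135 0.137 0.183 0.183 0.184 0.185 0.185 0.185] [0.527 0.148 0.136]
```

carry_out(
  deltas=[
    [0, 0, 0.06, 0, -1],
    [0, 0, 0.12, 0, -1],
    [0, 0, 0.14, 0, -1],
    [0, 0, 0.14, 0, -1],
  ],
)

```text
clock: 5.12
position: [0.5468, 0.1461, 0.1421]
ee_rot: [0.996, 0.095, -0.0, 0.0]
ft_force: [-0.2, -0.2, -0.2]
grip_width: -0.003
grasp_force: 0.0
```

```bash
python3 look.py e2
```

```text
5.125 [0.547 0.146 0.142] [-0.197 -0.237 -0.212]
red top z [0.148 0.151 0.152]
finger low z [0.133 0.137 0.155 0.159 0.161 0.163 0.164 0.165] [0.528 0.147 0.135]
```

View pics/e2.png

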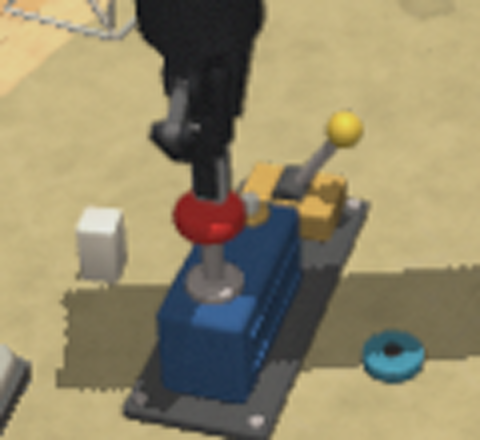

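The fingers are centred over the red knob (tip at about (210,200)) with roughly 10 mm still to go. I'll continue in small steps.

carry_out(
  deltas=[
    [0, 0, 0.03, 0, -1],
    [0, 0, 0.06, 0, -1],
    [0, 0, 0.09, 0, -1],
    [0, 0, 0.09, 0, -1],
  ],
)

```text
clock: 5.68
position: [0.5472, 0.1462, 0.129]
ee_rot: [0.996, 0.095, 0.0, 0.0]
ft_force: [-1.4, -0.8, 6.4]
grip_width: 0.003
grasp_force: 2.6
```

```bash
python3 look.py e3
```

```text
5.675 [0.547 0.146 0.129] [-1.367 -0.799  6.352]
red top z [0.141 0.144 0.146]
finger low z [0.132 0.144 0.149 0.15  0.151 0.151 0.152 0.152] [0.543 0.153 0.148]
```

carry_out(
  deltas=[
    [0, 0, 0.05, 0, -1],
    [0, 0, 0.1, 0, -1],
    [0, 0, 0.14, 0, -1],
    [0, 0, 0.14, 0, -1],
    [0, 0, 0.14, 0, -1],
  ],
)

```text
clock: 6.35
position: [0.5475, 0.1463, 0.1106]
ee_rot: [0.996, 0.095, 0.001, 0.001]
ft_force: [-9.8, -4.1, 27.0]
grip_width: -0.001
grasp_force: 13.7
```

```bash
python3 look.py e4
```

```text
6.35 [0.548 0.146 0.111] [-9.786 -4.121 26.992]
red top z [0.122 0.125 0.126]
finger low z [0.132 0.132 0.133 0.133 0.134 0.134 0.134 0.134] [0.544 0.155 0.142]
```

Stroke 1 reached the stop (27 N, knob top at about 0.123). Now I'll repeat it.

carry_out(
  deltas=[
    [0, 0, -0.12, 0, -1],
    [0, 0, -0.23, 0, -1],
    [0, 0, -0.23, 0, -1],
    [0, 0, -0.23, 0, -1],
    [0, 0, -0.1, 0, -1],
    [0, 0, 0, 0, -1],
    [0, 0, 0, 0, -1],
    [0, 0, -0.12, 0, -1],
    [0, 0, -0.23, 0, -1],
    [0, 0, -0.23, 0, -1],
    [0, 0, -0.23, 0, -1],
    [0, 0, -0.1, 0, -1],
    [0, 0, 0, 0, -1],
    [0, 0, 0, 0, -1],
  ],
)

```text
clock: 8.15
position: [0.5478, 0.1464, 0.1104]
ee_rot: [0.996, 0.095, 0.001, 0.001]
ft_force: [-12.5, -6.4, 38.4]
grip_width: -0.003
grasp_force: 19.4
```

carry_out(
  deltas=[
    [0, 0, -0.12, 0, -1],
    [0, 0, -0.23, 0, -1],
    [0, 0, -0.23, 0, -1],
    [0, 0, -0.23, 0, -1],
  ],
)

```text
clock: 8.65
position: [0.5463, 0.1457, 0.141]
ee_rot: [0.996, 0.095, -0.001, 0.0]
ft_force: [0.1, 0.5, 0.0]
grip_width: 0.001
grasp_force: 0.0
```

```bash
python3 look.py e5
```

```text
8.65 [0.546 0.146 0.141] [0.094 0.527 0.024]
red top z [0.148 0.151 0.152]
finger low z [0.134 0.137 0.157 0.162 0.163 0.165 0.165 0.166] [0.527 0.148 0.136]
```

View pics/e5.png

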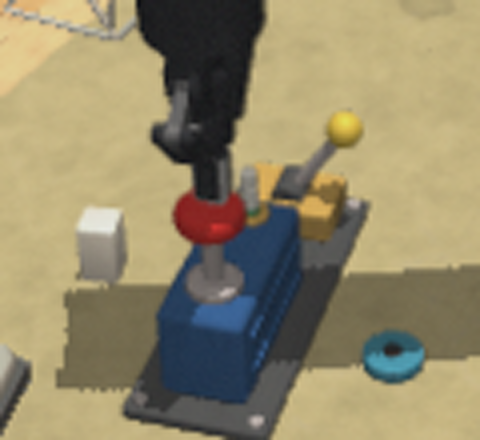

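The pin at (252,185) has risen and green is starting to show at (258,210). Three more strokes.

carry_out(
  deltas=[
    [0, 0, 0.12, 0, -1],
    [0, 0, 0.225, 0, -1],
    [0, 0, 0.225, 0, -1],
    [0, 0, 0.12, 0, -1],
    [0, 0, 0, 0, -1],
    [0, 0, 0, 0, -1],
    [0, 0, 0.12, 0, -1],
    [0, 0, 0.225, 0, -1],
    [0, 0, 0.225, 0, -1],
    [0, 0, 0.12, 0, -1],
    [0, 0, 0, 0, -1],
    [0, 0, 0, 0, -1],
  ],
)

```text
clock: 10.2
position: [0.5467, 0.146, 0.1421]
ee_rot: [0.996, 0.095, -0.0, 0.0]
ft_force: [-0.1, -0.5, -0.8]
grip_width: 0.001
grasp_force: 0.0
```

carry_out(
  deltas=[
    [0, 0, 0.12, 0, -1],
    [0, 0, 0.225, 0, -1],
    [0, 0, 0.225, 0, -1],
    [0, 0, 0.225, 0, -1],
    [0, 0, 0.12, 0, -1],
    [0, 0, 0, 0, -1],
    [0, 0, 0, 0, -1],
  ],
)

```text
clock: 11.08
position: [0.5467, 0.146, 0.142]
ee_rot: [0.996, 0.095, -0.0, 0.0]
ft_force: [-0.2, 0.2, -1.0]
grip_width: -0.006
grasp_force: 0.0
```

carry_out(
  deltas=[
    [0, 0, 0.12, 0, -1],
    [0, 0, 0.225, 0, -1],
    [0, 0, 0.225, 0, -1],
    [0, 0, 0.225, 0, -1],
    [0, 0, 0.12, 0, -1],
    [0, 0, 0, 0, -1],
    [0, 0, 0, 0, -1],
    [0, 0, -0.35, 0, -1],
    [0, 0, -0.45, 0, -1],
    [0, 0, -0.45, 0, -1],
  ],
)

```text
clock: 12.32
position: [0.5469, 0.1459, 0.2094]
ee_rot: [0.996, 0.094, -0.0, 0.0]
ft_force: [0.2, 0.1, -0.2]
grip_width: -0.004
grasp_force: 0.0
```

```bash
cat >> look.py <<'E'
m=(abs(X[...,0]-.565)<.03)&(abs(X[...,1]-.075)<.03)&(X[...,2]>.09)&(S<70)&(V>120)
x=X[m];print("pin",len(x),np.percentile(x[:,2],[50,90,100]),x.mean(0))
E
python3 look.py e6
```

```text
12.325 [0.547 0.146 0.209] [ 0.172  0.051 -0.247]
red top z [0.148 0.151 0.152]
finger low z [0.133 0.143 0.143 0.225 0.225 0.229 0.23  0.23 ] [0.53  0.138 0.14 ]
pin 59 [0.124 0.621 0.622] [0.555 0.086 0.32 ]
```

View pics/e6.png

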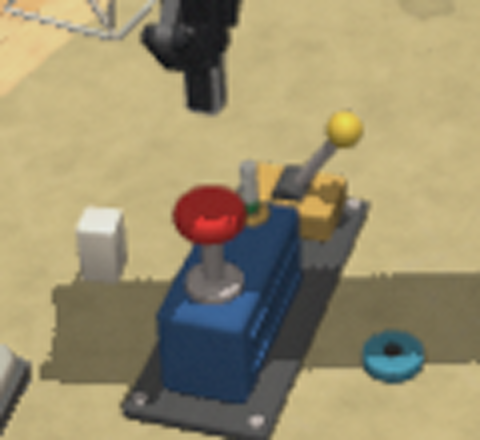

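```bash
cat > pin.py <<'E'
from h import *
np.set_printoptions(precision=3,suppress=True)
p=camera("scene");X=cloud(p);f=K(p)
def pr(w):
    c=np.asarray(p["R"])@w+p["t"];s=c[:2]/c[2];s=s*(1+p["k1"]*(s@s));return s*f+[p["cx"],p["cy"]]
a=np.array([.5637,.0734])
for z in(.084,.086,.094,.115,.123): print(z,pr(np.r_[a,z]))
for r in range(216,236): print(r,[tuple(int(t) for t in p["img"][r,c]) for c in range(290,298)],X[r,292:295,2])
E
python3 pin.py
```

```text
0.084 [292.235 232.549]
0.086 [292.204 231.97 ]
0.094 [292.081 229.647]
0.115 [291.753 223.47 ]
0.123 [291.626 221.086]
216 [(198, 182, 132), (198, 183, 131), (196, 181, 130), (196, 180, 129), (197, 181, 132), (197, 181, 131), (197, 181, 130), (197, 180, 129)] [0.002 0.    0.001]
217 [(198, 183, 132), (199, 184, 132), (198, 182, 130), (198, 182, 131), (197, 182, 131), (196, 182, 131), (197, 181, 131), (197, 182, 131)] [0.003 0.004 0.002]
218 [(201, 186, 135), (200, 185, 134), (199, 183, 132), (198, 183, 132), (199, 184, 133), (197, 181, 131), (198, 181, 132), (198, 181, 130)] [0.001 0.001 0.004]
219 [(201, 186, 134), (197, 182, 134), (189, 175, 130), (199, 183, 132), (199, 184, 132), (197, 182, 131), (196, 180, 130), (197, 181, 131)] [0.003 0.004 0.   ]
220 [(177, 167, 135), (164, 157, 138), (160, 154, 138), (170, 161, 135), (186, 166, 114), (197, 174, 115), (196, 175, 120), (180, 165, 117)] [0.124 0.123 0.038]
221 [(156, 152, 140), (154, 151, 142), (156, 153, 144), (160, 153, 137), (183, 156, 102), (214, 175, 98), (213, 175, 100), (211, 175, 100)] [0.122 0.127 0.123]
222 [(128, 126,
[... 1402 characters left out ...]
39), (71, 66, 49), (62, 91, 66), (50, 84, 56), (62, 78, 48), (106, 89, 53), (113, 96, 64), (66, 72, 74)] [0.088 0.092 0.091]
232 [(119, 36, 33), (71, 52, 33), (37, 80, 46), (37, 76, 46), (73, 75, 47), (126, 102, 56), (123, 100, 61), (70, 75, 76)] [0.089 0.088 0.086]
233 [(114, 34, 32), (87, 45, 33), (64, 72, 47), (82, 77, 51), (96, 81, 52), (133, 107, 60), (126, 103, 59), (72, 72, 68)] [0.088 0.082 0.089]
234 [(109, 30, 28), (99, 56, 36), (122, 101, 56), (124, 101, 56), (130, 105, 58), (137, 110, 60), (110, 91, 58), (52, 63, 77)] [0.088 0.084 0.085]
235 [(102, 31, 25), (107, 69, 40), (145, 117, 65), (142, 115, 62), (123, 101, 56), (99, 86, 58), (69, 68, 67), (41, 63, 90)] [0.084 0.083 0.085]
```

The pin top measures z≈0.124 (expected 0.123) and the green ring is visible at rows 230–233, above the collar, so the pin is fully out. Now I'll move to in front of the lever.

carry_out(
  deltas=[
    [-0.2, 0.2, 0, 0, -1],
    [-0.4, 0.5, 0, 0, -1],
    [-0.51, 0.8, 0, 0, -1],
    [-0.51, 1, 0, 0, -1],
    [-0.51, 1, 0, 0, -1],
  ],
)

```text
clock: 13.05
position: [0.4993, -0.0186, 0.2081]
ee_rot: [0.996, 0.092, -0.001, 0.0]
ft_force: [0.4, -0.2, 0.2]
grip_width: -0.003
grasp_force: 0.0
```

carry_out(
  deltas=[
    [-0.03, 0.08, 0, 0, -1],
    [-0.03, 0.08, 0.15, 0, -1],
    [-0.03, 0.08, 0.3, 0, -1],
    [-0.03, 0.08, 0.4, 0, -1],
    [-0.03, 0.08, 0.4, 0, -1],
  ],
)

```text
clock: 13.68
position: [0.4972, -0.028, 0.1489]
ee_rot: [0.995, 0.095, -0.001, -0.0]
ft_force: [-0.4, -0.2, 0.4]
grip_width: 0.001
grasp_force: 0.0
```

```bash
python3 - <<'E'
from h import *
np.set_printoptions(precision=3,suppress=True)
o=manip.get_obs();print(o["clock"],o["position"],o["ft_force"])
p=camera("scene");X=cloud(p);img=p["img"]
x=X[(img.max(2)<75)&(abs(X[...,0]-.51)<.07)&(abs(X[...,1]+.02)<.05)&(X[...,2]>.1)&(X[...,2]<.19)]
i=x[:,2].argsort();print(x[i][:12])
c=cv2.resize(img[160:270,240:360],None,fx=4,fy=4,interpolation=2);cv2.imwrite("pics/g1.png",c[...,::-1])
E
```

```text
13.675 [ 0.497 -0.028  0.149] [-0.445 -0.215  0.396]
[[ 0.503 -0.02   0.167]
 [ 0.49  -0.025  0.168]
 [ 0.494 -0.02   0.17 ]
 [ 0.496 -0.019  0.17 ]
 [ 0.498 -0.017  0.17 ]
 [ 0.491 -0.02   0.171]
 [ 0.488 -0.021  0.174]
 [ 0.489 -0.024  0.175]
 [ 0.499 -0.019  0.175]
 [ 0.495 -0.016  0.175]
 [ 0.499 -0.013  0.175]
 [ 0.49  -0.018  0.176]]
```

View pics/g1.png

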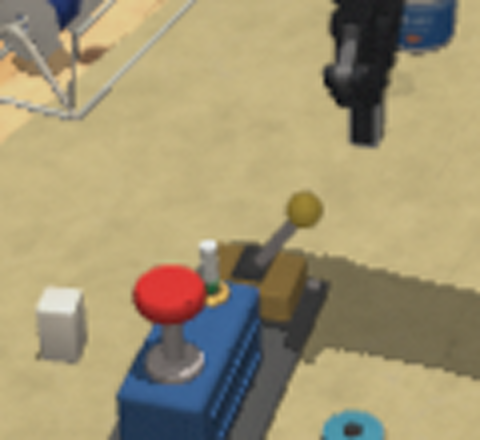

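The view shows the green ring with dark stem below it at (212,285), the yellow knob at (304,208) and the fingertips at (365,140), in front of the knob. I'll lower and push.

carry_out(
  deltas=[
    [0, 0, 0.2, 0, -1],
    [0, 0, 0.4, 0, -1],
    [0, 0, 0.53, 0, -1],
    [0, 0, 0.53, 0, -1],
    [0, 0, 0.53, 0, -1],
  ],
)

```text
clock: 14.35
position: [0.4988, -0.0282, 0.0717]
ee_rot: [0.996, 0.095, 0.001, 0.0]
ft_force: [-0.2, -0.1, -0.1]
grip_width: 0.002
grasp_force: 0.0
```

carry_out(
  deltas=[
    [0.07, 0, 0, 0, -1],
    [0.14, 0, 0, 0, -1],
    [0.21, 0, 0, 0, -1],
    [0.28, 0, 0, 0, -1],
    [0.35, 0, 0, 0, -1],
    [0.42, 0, 0, 0, -1],
    [0.5, 0, 0, 0, -1],
    [0.56, 0, 0, 0, -1],
    [0.6, 0, 0, 0, -1],
    [0.63, 0, 0, 0, -1],
    [0.63, 0, 0, 0, -1],
  ],
)

```text
clock: 15.72
position: [0.591, -0.0104, 0.0705]
ee_rot: [0.996, 0.095, 0.0, -0.0]
ft_force: [0.0, 0.3, -0.2]
grip_width: -0.004
grasp_force: 0.0
```

```bash
cat > lev.py <<'E'
from h import *
import sys
np.set_printoptions(precision=3,suppress=True)
o=manip.get_obs();print(o["clock"],o["position"],o["ft_force"])
p=camera("scene");X=cloud(p);img=p["img"]
hsv=cv2.cvtColor(img,cv2.COLOR_RGB2HSV);H,S,V=[hsv[...,i].astype(int) for i in range(3)]
m=(H>18)&(H<32)&(S>150)&(X[...,2]>.07)&(X[...,2]<.13)&(abs(X[...,0]-.58)<.08)&(abs(X[...,1])<.06)
x=X[m];print(len(x),x.mean(0),x.max(0),x.min(0)) if len(x) else print("none")
c=cv2.resize(img[160:270,240:360],None,fx=4,fy=4,interpolation=2);cv2.imwrite(f"pics/{sys.argv[1]}.png",c[...,::-1])
E
python3 lev.py g2
```

```text
15.725 [ 0.591 -0.01   0.07 ] [ 0.012  0.282 -0.182]
40 [0.611 0.001 0.105] [0.623 0.008 0.113] [ 0.603 -0.004  0.094]
```

View pics/g2.png

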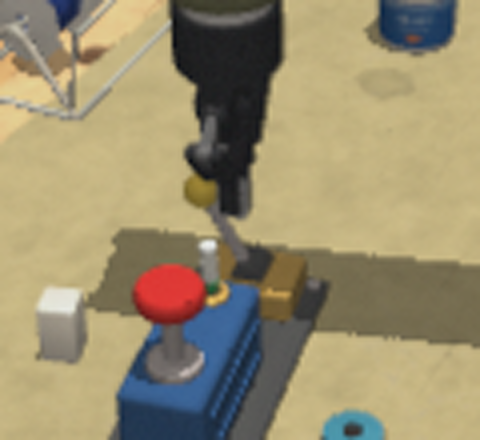

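The lever now leans to the rear (knob at (200,190)) but is not quite at the stop. I'll push a little further, watching the force.

carry_out(
  deltas=[
    [0.03, 0, 0, 0, -1],
    [0.06, 0, 0, 0, -1],
    [0.08, 0, 0, 0, -1],
    [0.08, 0, 0, 0, -1],
  ],
)

```text
clock: 16.27
position: [0.5993, -0.009, 0.0697]
ee_rot: [0.996, 0.094, -0.004, 0.001]
ft_force: [-17.7, -3.1, 8.9]
grip_width: -0.001
grasp_force: 9.0
```

```bash
python3 lev.py g3
```

```text
16.275 [ 0.599 -0.009  0.07 ] [-17.658  -3.09    8.923]
42 [0.619 0.003 0.102] [0.629 0.009 0.11 ] [ 0.612 -0.005  0.091]
```

The lever is at its stop (18 N). I'll back off, lift clear and check.

carry_out(
  deltas=[
    [-0.1, 0, 0, 0, -1],
    [-0.3, 0, 0, 0, -1],
    [-0.5, 0, -0.1, 0, -1],
    [-0.6, 0, -0.4, 0, -1],
    [-0.6, 0, -0.8, 0, -1],
    [-0.6, 0.2, -1, 0, -1],
    [-0.6, 0.2, -1, 0, -1],
    [-0.6, 0.2, -1, 0, -1],
  ],
)

```text
clock: 17.32
position: [0.5195, -0.0541, 0.2197]
ee_rot: [0.996, 0.095, -0.0, -0.0]
ft_force: [1.2, -0.3, -0.1]
grip_width: -0.002
grasp_force: 0.0
```

```bash
python3 lev.py g4; python3 look.py e9
```

```text
17.325 [ 0.52  -0.054  0.22 ] [ 1.158 -0.323 -0.1  ]
53 [0.619 0.001 0.102] [0.629 0.01  0.109] [ 0.609 -0.011  0.089]
17.375 [ 0.519 -0.054  0.219] [ 0.361  0.382 -0.119]
red top z [0.148 0.151 0.152]Traceback (most recent call last):
  File "look.py", line 10, in <module>
    x=X[dk];print("finger low z",np.sort(x[:,2])[:8],x[x[:,2]<x[:,2].min()+.02].mean(0))
                                                              ~~~~~~~~~~^^
    return umr_minimum(a, axis, None, out, keepdims, initial, where)
ValueError: zero-size array to reduction operation minimum which has no identity
```

View pics/g4.png

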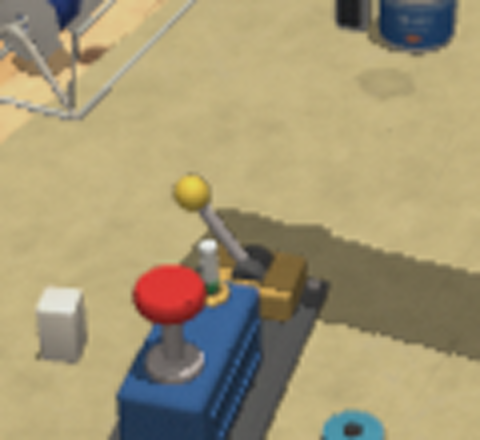

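The picture shows the lever over to the rear (knob at (192,192)), the pin out with its green ring, the plunger up and the robot clear. Handing in.

```bash
python3 -c "
from workcell import ticket
print(ticket.hand_in())"
```

```text
the job is handed in; nothing more can be done
None
```

I handed the job in at about 17 s of the 56 s limit: the final picture showed the pin fully out with its green ring above the collar, the shut-off lever over at its rear stop, the plunger up and the robot clear. The hand-in gave back no verdict.

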